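Hold a Faraday cage door on its hinge for the pin

TASK

The flap door of the bench Faraday cage is off its hinge and lies on the bench. Pick it up by its black handle, bring it level to the front of the cage so that its two brass knuckles go between the three on the cage's jamb and all the holes line up for the hinge pin, and finish while holding it there: still, level, gripped in the air and not pushing against the cage, so that a colleague can slide the pin in from the side. Leave the pin and everything else on the bench where it is.

Things in the scene. Friction and masses are not known exactly. Their poses are not given: they have to be found in the camera images.
- flap: Loose flap door, 0.3 to 0.6 kg, balanced at its handle: aluminium frame with dark mesh, 160 mm (x) by 220 mm (y), 8 mm thick, lying flat on the bench, outer face up. Origin: centre of its underside; z up through the outer face, +x towards the hinge edge (x = +80 mm), which has a brass leaf (2.5 mm above the face) with two brass knuckles beyond it; the other edges have none.
- flap_grip (a point): Middle of the door's black handle: a square bar 12 by 12 mm, 110 mm long along the door's y, its centre 40 mm above the underside of the door (26 mm free below the bar), over the door's centre; two posts 12 mm square at its ends. Axes as the door's.
- flap_axis (a point): Point on the axis of the door's knuckles, midway between them: door x = +90, y = 0, z = 9.25 mm, axes as the door's. The knuckles are tubes along y, 16 mm outside, 9 mm hole, 28 mm long, centred at y = +30 and -30 mm.
- flap_axis_left (a point): Point on the same axis, the outer end of the +y knuckle (door y = +44 mm).
- flap_axis_right (a point): Point on the same axis, the outer end of the -y knuckle (door y = -44 mm).
- cage: Stainless Faraday cage fixed on the bench, 220 mm deep (x), 250 mm wide (y), 215 mm high, mesh back, a cell inside, three plugs standing 20 mm up on the roof. Origin: centre of its underside, z up, open front towards its -x (roughly at the robot). The aluminium jamb block tops the front: face at x = -110 mm, top at z = 215 mm, with a brass leaf on it and three brass knuckles before it.
- cage_axis (a point): Middle of the middle cage knuckle: cage x = -120, y = 0, z = 216.25 mm, cage axes. Knuckles: tubes along y, 16 mm outside, 9 mm hole, 26 mm long, at y = -60, 0, +60 mm; gaps 34 mm, so the door's 28 mm knuckles have 3 mm on each side. In line and level, door x lies along cage x and 2 mm is left between door knuckles and jamb face and between cage knuckles and door edge.
- cage_axis_left (a point): Point on the same axis at cage y = +44 mm, where flap_axis_left belongs.
- cage_axis_right (a point): Point on the same axis at cage y = -44 mm, where flap_axis_right belongs.
- tray: Fixed blue parts tray, 160 by 220 mm, 30 mm high, lying to the other side of the cage than the door; origin centre of its underside.
- pin: Steel hinge pin, 8 mm thick, about 160 mm long with a tapered nose and a head, lying in the tray; bystander.
- spanner: Steel spanner, 150 mm long, lying in the tray; bystander.
- screwdriver: Red-handled screwdriver, 190 mm long, lying on the bench before the robot; bystander.
- jar: Closed amber jar with an orange cap, 64 mm across, 95 mm high; bystander. Origin centre of its underside.
- beaker: Glass beaker, 72 mm across, 90 mm high; bystander. Origin centre of its underside.
- adapter: Black power adapter, 70 by 110 by 35 mm; bystander. Origin centre of its underside.
- dish: White porcelain dish, 90 mm across, 40 mm high; bystander. Origin centre of its underside.

How it is judged:
On the way:
1. the door is lifted clear of the bench in the gripper (height (world z) of flap_grip above 0.12 m and contact force between the fingers and flap above 2 N), for 0.2 s.
At the end, for the whole second after the job is handed in: The robot grips the door in the air (handle over 200 mm up), still (under 20 mm/s) and level within 7 degrees; both ends of its knuckle axis lie within 3 mm of the cage's hinge axis fore and aft and in height, and within 5 mm along it; it presses on the cage with under 8 N (x of flap_axis_left in the frame of cage_axis_left between -0.003 and 0.003 m and z of flap_axis_left in the frame of cage_axis_left between -0.003 and 0.003 m and y of flap_axis_left in the frame of cage_axis_left between -0.005 and 0.005 m and x of flap_axis_right in the frame of cage_axis_right between -0.003 and 0.003 m and z of flap_axis_right in the frame of cage_axis_right between -0.003 and 0.003 m and y of flap_axis_right in the frame of cage_axis_right between -0.005 and 0.005 m and contact force between the fingers and flap above 2 N and angle between flap's own z axis and vertical below 0.12 rad and contact force between flap and cage below 8 N and linear speed of flap below 0.02 m/s and height (world z) of flap_grip above 0.2 m); the arm keeps its last pose, push and grip.
It fails at once if the pin or another thing on the bench is moved by more than 30 mm (distance of any of pin, spanner, screwdriver, jar, beaker, adapter, dish from where it was at the start of the episode above 0.03 m).
It also fails if it takes over 50 s, if anything falls off the work surface, if the arm or the gripper's body presses on something with over 40 N, if the wrist force passes 120 N, or if a joint passes its speed limit or range.

ROBOT

A 6-joint arm with a two-finger parallel gripper is mounted at the origin on the work surface. World frame = base frame: x ahead of the robot, y to its left, z up, the work surface at z = 0. Lengths are in m, angles in rad, forces in N, time in s.
With the tool pointing down it reaches from about 0.375 to 0.75 m from the base axis. Payload 9 kg.
Tool frame: the origin (TCP) lies between the finger pads; the fingertips stand ctrl.tips_ahead ahead of it and the grasp point (between the pads) lies 2 mm behind it (ctrl.tips_ahead is the distance from the TCP to the fingertips, in m); z points along the fingers, y is the line along which they close (so a half turn about z gives the same grasp; the last joint's range is limited). The gripper opens to 85 mm and grips with 20 to 120 N. Pads are 22 mm wide; open, the fingers measure 114 mm over their backs; the gripper's body (76 mm by 85 mm) begins 54 mm behind the grasp point. The pads swing forward as they close: fully open they stand 13 mm farther back than shut.
Start: joints at [-1.481, 0.104, 0.097, 1.564, 0, 1.353], TCP at [0.182, -0.572, 0.226] pointing down, gripper open.
Joint ranges: [-2.99, 2.99], [-0.84, 1.86], [-1.1, 1.16], [-1.84, 2.11], [-1.51, 1.56], [-3.14, 3.14]. Speed limits (rad/s): [2.22, 2.22, 2.57, 3.14, 3.14, 3.14].

INTERFACE

Orientations are given as a rotation vector (axis times angle).
In Python, from rig import ctrl gives the robot as it stands. The module is installed in compiled form; this text tells all that it offers.
- The arm moves only by the shell command python3 -m creep 'ROWS' [OPENING]. ROWS is JSON, a list that holds one entry, the list of rows, each a list of 4 numbers: the shift along the world's x, y, z in units of 400 mm (1.0 is 400 mm), then the turn about the world's z in units of pi rad (1.0 is pi rad). In form: [[[x, y, z, turn], ...]]. A call has 1 to 10 rows; each row is the pose to reach, as a shift and turn from the pose commanded when the call began, turning the shorter way round; what a row does not reach only later rows make up. A row lasts 1/10 s, in which the tool goes at most 50 mm and 8.59 degrees, less where a joint would pass 70% of its speed; a pose out of reach is approached as far as the arm can. A call with a number of a shift or a turn outside -1 to 1 is refused whole. A call with a gripper value outside its range is refused whole. OPENING is the closure, from -1 (fully open) to 1 (shut), set as the call begins (- or left out, the last holds). The fingers move at their own pace and stop on an object; the grip force is fixed at half the most. Time passes only in rows, so rows that repeat a pose let the fingers close. It gives the time, the measured TCP pose, the force, the opening and the grip force at its end, in the units of the state.
- ctrl.state(): the state, without advancing time (a new reading comes with each control period).
- ctrl.snapshot(name): name is "side" or "top" or "wrist"; returns (picture, depth): 420x560x3 uint8, blue, green, red; 420x560 float32, m along the optical axis (not along the pixel's ray), 0 where there is no reading.
- ctrl.calibration(name): a dict with "camera_matrix" (3x3 intrinsics, pixels), "xyz" and "rotation" of the camera in the world. Camera axes: x right, y up, looking along -z (the intrinsics and any distortion apply to the point x, -y, -z); pixel columns grow to the right and rows downward; lengths in m; the calibration is good to about 2 mm. A picture is of the moment at which its call begins: read the wrist's pose just before it. calibration takes no time and is no camera call; for the wrist camera it gives the pose at the moment of the call.
- ctrl.hand_in(): hands the job in; it is judged then, once.
Trained networks look in the newest picture that a camera, given by its name, has taken for a name from the list of things; names that differ only in an ending like _2 or _b are one class to them, and where a whole thing is asked for, a point or a joint stands for the part that bears it (a point fixed in the world has none). Each returns a list of dicts, best first, with "p" (0 to 1); they miss things now and then, are a little off and sometimes report something else, mostly with a low value. They report only what shows in the picture. A call takes as long as a camera call.
- ctrl.cut_out(camera, target): "pixels" (420x560 bool, what is visible of it) and "box" ([left, top, right, bottom] in pixels, round what is visible of it).
The state is a dict: "time": time; "joints": joint angles; "joint_vel": joint speeds; "joint_efforts": joint torques, N m; "eef_pos": TCP position; "eef_rot": TCP orientation; "force": force on the tool from outside, world axes, zero at the start; "ft_torque": the same for the moment, N m; "finger_gap": finger opening in m; "finger_force": force on a finger pad.
Only numpy, scipy, OpenCV 4.12 (cv2) and the standard library are available. Lean on these libraries where they do the work, as an engineer would, in place of code of your own. Each camera call takes 0.05 s, during which the arm holds its last target. There are 200 camera calls.

## Working session

There is one attempt and no reset: what is moved stays moved. The work goes in short steps, Python scripts to look and compute and a shell command to move; the robot and the scene stay as the last step left them, time stands still between calls to the robot, and variables do not carry over. Pictures are saved under pics/ and viewed, at most 10 in all, crops included, and the job is handed in when it is done.

```bash
mkdir -p pics
cat > h.py <<'E'
import numpy as np, cv2
from rig import ctrl
from scipy.spatial.transform import Rotation as R
def rot(c):
    r=np.array(c["rotation"],float)
    return r if r.shape==(3,3) else (R.from_rotvec(r).as_matrix() if r.size==3 else R.from_quat(r).as_matrix())
def snap(n):
    c=ctrl.calibration(n); p,d=ctrl.snapshot(n); return c,p,d
def cloud(c,d):
    K=np.array(c["camera_matrix"]); v,u=np.mgrid[:d.shape[0],:d.shape[1]]
    P=np.stack([(u-K[0,2])/K[0,0]*d,-(v-K[1,2])/K[1,1]*d,-d],-1)
    W=P@rot(c).T+np.array(c["xyz"]); W[d==0]=np.nan; return W
E
python3 - <<'E'
from h import *
s=ctrl.state(); print({k:np.round(v,3) for k,v in s.items()}, ctrl.tips_ahead)
ims=[]
for n in("top","side"):
    c,p,d=snap(n); print(n,c); W=cloud(c,d); np.save(n+".npy",W); cv2.imwrite(f"pics/{n}.png",p)
    for t in("flap","flap_grip","cage","tray","jar","beaker","adapter","dish","screwdriver"):
        r=ctrl.cut_out(n,t)
        if r:
            m=r[0]["pixels"]; w=W[m]; w=w[~np.isnan(w[:,0])]
            print(t,round(r[0]["p"],2),r[0]["box"],np.round(np.median(w,0),3),np.round(np.percentile(w,[2,98],axis=0),3).tolist())
            np.save(f"m_{n}_{t}.npy",m)
E
```

```text
{'time': np.float64(0.0), 'joints': array([-1.481,  0.105,  0.096,  1.564, -0.   ,  1.353]), 'joint_vel': array([ 0.002, -0.001, -0.   , -0.001,  0.   ,  0.002]), 'joint_efforts': array([-3.0000e-03, -5.5693e+01,  5.0365e+01,  1.7000e-02, -0.0000e+00,
       -0.0000e+00]), 'eef_pos': array([ 0.182, -0.571,  0.226]), 'eef_rot': array([-3.103, -0.481, -0.   ]), 'force': array([-0.743,  0.307,  0.898]), 'ft_torque': array([0.005, 0.018, 0.014]), 'finger_force': np.float64(0.0), 'finger_gap': np.float64(0.085)} 0.017
top {'camera_matrix': array([[403.46769685,   0.        , 279.5509971 ],
       [  0.        , 403.46769685, 210.80584313],
       [  0.        ,   0.        ,   1.        ]]), 'xyz': array([0.3055861 , 0.02523827, 1.28040761]), 'rotation': array([ 0.17024399, -0.13242349, -1.59504659])}
flap 0.73 [373.0, 189.9, 447.3, 253.2] [ 0.508 -0.366  0.007] [[0.424, -0.475, -0.0], [0.599, -0.256, 0.045]]
flap_grip 0.88 [375.4, 189.0, 447.5, 254.7] [ 0.509 -0.367  0.007] [[0.424, -0.474, 0.0], [0.6, -0.258, 0.045]]
cage 0.86 [259.5, 79.2, 363.8, 191.2] [ 0.728 -0.047  0.214] [[0.622, 
[... 1271 characters left out ...]
[[0.622, -0.158, 0.025], [0.856, 0.102, 0.221]]
tray 0.87 [254.6, 331.9, 335.5, 419.4] [0.458 0.361 0.005] [[0.376, 0.275, 0.002], [0.531, 0.445, 0.031]]
jar 0.9 [171.8, 321.8, 207.8, 362.2] [0.693 0.351 0.084] [[0.67, 0.315, 0.009], [0.724, 0.368, 0.098]]
beaker 0.94 [248.6, 137.0, 271.9, 171.3] [ 0.67  -0.329  0.063] [[0.642, -0.478, 0.0], [0.711, -0.13, 0.22]]
adapter 0.64 [277.5, 140.5, 341.1, 194.6] [ 0.51  -0.354  0.009] [[0.423, -0.475, 0.001], [0.6, -0.253, 0.046]]
dish 0.73 [354.3, 314.5, 392.2, 350.2] [0.29  0.226 0.02 ] [[0.254, 0.194, 0.001], [0.334, 0.276, 0.042]]
screwdriver 0.67 [332.9, 220.5, 345.6, 249.5] [ 0.399 -0.054  0.024] [[0.379, -0.097, 0.014], [0.42, -0.016, 0.029]]
```

Run:
```python
from h import *
p=cv2.imread("pics/top.png"); cv2.imwrite("pics/topc.png",cv2.resize(p[70:310,180:460],None,fx=2.5,fy=2.5,interpolation=cv2.INTER_CUBIC))
W=np.load("top.npy"); m=np.load("m_top_flap.npy"); w=W[m]
b=w[(w[:,2]>0.035)&(w[:,2]<.06)]; print("bar",len(b),np.round(b.mean(0),4),np.round(np.ptp(b,0),3))
r=cv2.minAreaRect(b[:,:2].astype(np.float32)*1000);print(r)
f=w[(w[:,2]<0.03)&(w[:,2]>.003)];print("flap",cv2.minAreaRect(f[:,:2].astype(np.float32)*1000))
k=np.argwhere(m&(W[...,2]>.013)&(W[...,2]<.03));print("knuck px",np.round(W[k[:,0],k[:,1]],3).tolist()[:40])
m=np.load("m_top_cage.npy"); w=W[m]
t=w[(w[:,2]>.205)&(w[:,2]<.23)];print("cage",cv2.minAreaRect(t[:,:2].astype(np.float32)*1000))
```

```text
bar 159 [ 0.5092 -0.3652  0.045 ] [0.032 0.109 0.017]
((509.5260009765625, -365.65789794921875), (110.14733123779297, 12.880387306213379), 77.41862487792969)
flap ((515.29931640625, -367.11346435546875), (224.8144073486328, 182.7826690673828), 77.41449737548828)
knuck px [[0.61, -0.348, 0.015], [0.609, -0.351, 0.018], [0.609, -0.353, 0.019], [0.61, -0.357, 0.016], [0.61, -0.361, 0.013], [0.607, -0.344, 0.017], [0.606, -0.346, 0.02], [0.607, -0.351, 0.014], [0.606, -0.353, 0.018], [0.606, -0.357, 0.016], [0.606, -0.36, 0.017], [0.605, -0.362, 0.021], [0.603, -0.344, 0.017], [0.604, -0.347, 0.015], [0.602, -0.349, 0.021], [0.603, -0.353, 0.019], [0.603, -0.356, 0.018], [0.603, -0.36, 0.016], [0.603, -0.363, 0.015], [0.603, -0.366, 0.017], [0.603, -0.37, 0.015], [0.601, -0.341, 0.014], [0.6, -0.347, 0.016], [0.601, -0.351, 0.014], [0.601, -0.354, 0.013], [0.599, -0.355, 0.021], [0.598, -0.368, 0.02], [0.599, -0.402, 0.013], [0.599, -0.405, 0.014], [0.598, -0.407, 0.016], [0.598, -0.411, 0.014], [0.598, -0.414, 0.014], [0.597, -0.344, 0.015], [0.597, -0.36, 0.015], [0.594, -0.403, 0.019], [0.595, -0.407, 0.016], [0.595, -0.411, 0.013], [0.595, -0.413, 0.016], [0.594, -0.415, 0.018], [0.593, -0.424, 0.021]]
cage ((745.3812255859375, -47.00367736816406), (239.48959350585938, 250.26553344726562), 15.189022064208984)
```

View pics/topc.png

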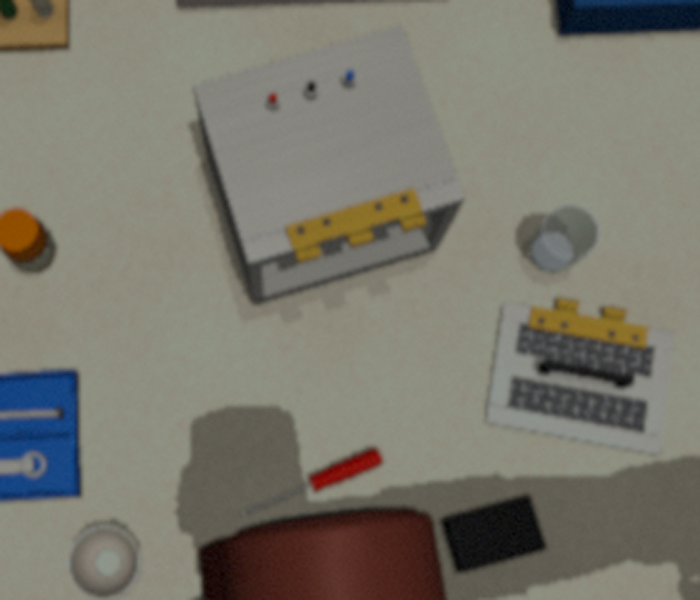

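The crop shows the cage with three brass knuckles (300–430, 220–255), the door with knuckles at (565,303) and (612,313), the beaker beyond it, the adapter and screwdriver nearer the robot, and the tray on the left.

Run:
```python
from h import *
s=ctrl.state(); M=R.from_rotvec(s["eef_rot"]).as_matrix(); ya=np.degrees(np.arctan2(M[1,1],M[0,1]))
print("tool y yaw",ya,"turn to door x(-12.6) mod180",((-12.6-ya+90)%180-90)/180, "shift",(np.array([.509,-.366,.18])-s["eef_pos"])/.4)
c=ctrl.calibration("wrist");print(np.round(rot(c),2),np.array(c["xyz"])-s["eef_pos"],c["camera_matrix"])
```

```text
tool y yaw -72.36409218901545 turn to door x(-12.6) mod180 0.3320227343834192 shift [ 0.81801198  0.51458373 -0.11586493]
[[ 0.3   0.9   0.31]
 [-0.95  0.29  0.1 ]
 [ 0.   -0.33  0.94]] [0.07990472 0.02503985 0.14837186] [[308.66233366   0.         277.27450595]
 [  0.         308.66233366 207.6482348 ]
 [  0.           0.           1.        ]]
```

```bash
python3 -m creep '[[[0.82,0.515,-0.1,0.332],[0.82,0.515,-0.1,0.332],[0.82,0.515,-0.1,0.332],[0.82,0.515,-0.1,0.332],[0.82,0.515,-0.1,0.332],[0.82,0.515,-0.1,0.332],[0.82,0.515,-0.1,0.332],[0.82,0.515,-0.1,0.332],[0.82,0.515,-0.1,0.332],[0.82,0.515,-0.1,0.332]]]' -1
python3 - <<'E'
from h import *
s=ctrl.state(); M=R.from_rotvec(s["eef_rot"]).as_matrix();ya=np.degrees(np.arctan2(M[1,1],M[0,1])); print(s["time"],s["eef_pos"],ya)
c,p,d=snap("wrist"); cv2.imwrite("pics/w1.png",p); W=cloud(c,d); np.save("w1.npy",W)
r=ctrl.cut_out("wrist","flap"); m=r[0]["pixels"]; print(r[0]["p"],r[0]["box"])
w=W[m]; w=w[~np.isnan(w[:,0])]
b=w[(w[:,2]>.036)&(w[:,2]<.06)]; print("bar",len(b),np.median(b[:,2]),cv2.minAreaRect(b[:,:2].astype(np.float32)*1000))
t=b[b[:,2]>.043]; print("bartop",cv2.minAreaRect(t[:,:2].astype(np.float32)*1000))
f=w[(w[:,2]<.03)&(w[:,2]>.004)];print("flap",cv2.minAreaRect(f[:,:2].astype(np.float32)*1000))
E
```

```text
time: 2.0
eef_pos: [0.5103, -0.3651, 0.186]
eef_rot: [-2.45, -1.966, 0.0]
force: [-0.3, 0.4, -0.7]
finger_gap: 0.0855
finger_force: 0.0
2.0 [ 0.51027064 -0.36512643  0.18602432] -12.504795870053155
0.94 [196.7, 72.9, 369.0, 275.4]
bar 1356 0.04659610380093662 ((509.11138916015625, -366.54541015625), (109.19207000732422, 11.836275100708008), 77.22588348388672)
bartop ((509.1430969238281, -366.5515441894531), (109.1933822631836, 11.772377014160156), 77.1644287109375)
flap ((517.029541015625, -369.16400146484375), (219.60476684570312, 177.20431518554688), 77.53407287597656)
```

View pics/w1.png

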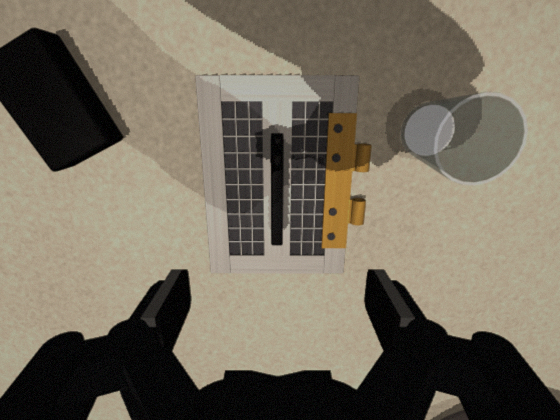

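The wrist view shows the door below, its handle at (277,190), knuckles at (362,157) and (357,211), and the beaker clear at right.

```bash
python3 -m creep '[[[-0.003,-0.003,-0.1,0],[-0.003,-0.003,-0.2,0],[-0.003,-0.003,-0.3,0],[-0.003,-0.003,-0.35,0],[-0.003,-0.003,-0.37,0],[-0.003,-0.003,-0.37,0]]]' -1
python3 -m creep '[[[0,0,0,0],[0,0,0,0],[0,0,0,0],[0,0,0,0],[0,0,0,0],[0,0,0,0],[0,0,0,0],[0,0,0,0]]]' 1
```

```text
time: 2.7
eef_pos: [0.5075, -0.3675, 0.0379]
eef_rot: [-2.453, -1.962, 0.0]
force: [0.3, 0.3, 0.5]
finger_gap: 0.0854
finger_force: 0.0
time: 3.5
eef_pos: [0.5089, -0.3672, 0.0389]
eef_rot: [2.451, 1.964, 0.0]
force: [0.3, 1.4, 5.1]
finger_gap: 0.0083
finger_force: 58.9
```

```bash
python3 -m creep '[[[0,0,0.03,0],[0,0,0.1,0],[0,0,0.2,0],[0,0,0.3,0],[0,0,0.4,0],[0,0,0.5,0],[-0.05,0.05,0.55,0.02],[-0.05,0.15,0.55,0.05],[-0.05,0.25,0.55,0.1],[-0.05,0.35,0.55,0.15]]]' 1
python3 -m creep '[[[0,0.1,0,0],[0,0.2,0,0],[0,0.25,0,0],[0,0.275,0,0],[0,0.275,0,0],[0,0.275,0,0],[0,0.275,0,0]]]'
python3 - <<'E'
from h import *
s=ctrl.state(); M=R.from_rotvec(s["eef_rot"]).as_matrix();ya=np.degrees(np.arctan2(M[1,1],M[0,1])); print(s["time"],s["eef_pos"],ya,s["force"],s["ft_torque"])
for n in("wrist","top"):
    c,p,d=snap(n); cv2.imwrite(f"pics/{n}2.png",p); W=cloud(c,d); np.save(f"{n}2.npy",W)
    for t in("flap","cage"):
        r=ctrl.cut_out(n,t)
        if r: np.save(f"m2_{n}_{t}.npy",r[0]["pixels"]); print(n,t,r[0]["p"],r[0]["box"])
E
```

```text
time: 4.5
eef_pos: [0.4878, -0.2255, 0.258]
eef_rot: [-1.936, -2.473, -0.0]
force: [0.8, 0.5, -5.6]
finger_gap: 0.0081
finger_force: 59.1
time: 5.2
eef_pos: [0.4885, -0.1181, 0.2581]
eef_rot: [-1.945, -2.467, 0.001]
force: [-0.5, -0.7, -5.4]
finger_gap: 0.0086
finger_force: 59.0
5.2 [ 0.48847633 -0.11812699  0.25807047] 13.5101269525374 [-0.50583801 -0.70093638 -5.40576391] [-0.04149018  0.0589706  -0.01609967]
wrist flap 0.93 [124.7, 44.8, 443.1, 372.7]
wrist cage 0.83 [406.5, 13.5, 559.3, 370.7]
top flap 0.91 [296.4, 185.6, 389.5, 234.6]
top cage 0.74 [257.6, 82.0, 355.9, 192.6]
```

View pics/wrist2.png

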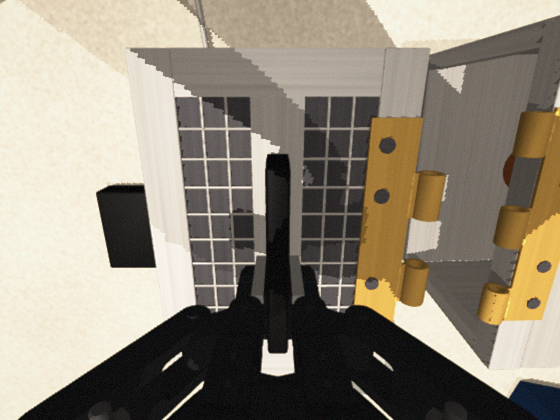

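Wrist view: door held level, its knuckles at (430,196) and (414,282); cage knuckles at (533,135), (513,227), (494,303). All in one picture, so I'll fit both axes here.

```bash
cat > fit.py <<'E'
from h import *
from scipy.optimize import least_squares
def brass(p):
    h=cv2.cvtColor(p,cv2.COLOR_BGR2HSV); return (h[...,0]>12)&(h[...,0]<30)&(h[...,1]>120)&(h[...,2]>50)
def axisfit(W,B,boxes,ymid,yaw0):
    Q=[];ends=[]
    for l,t,r,b in boxes:
        m=np.zeros(B.shape,bool); m[t:b,l:r]=1; m&=B&~np.isnan(W[...,0]); Q.append(W[m])
    A=np.vstack(Q); c0=A.mean(0)
    f=lambda q,A=A: (lambda u,dlt: np.linalg.norm(np.cross(dlt,u),axis=1)-.008)(np.array([-np.sin(q[0]),np.cos(q[0]),q[1]])/np.sqrt(1+q[1]**2), A-np.array([q[2],c0[1],q[3]]))
    s=least_squares(f,[yaw0,0,c0[0],c0[2]-.006],loss="soft_l1",f_scale=.001)
    q=s.x; u=np.array([-np.sin(q[0]),np.cos(q[0]),q[1]]); u/=np.linalg.norm(u); o=np.array([q[2],c0[1],q[3]])
    mids=[];
    for P in Q:
        P=P[np.abs(f(q,P))<.002]; y=(P-o)@u; e=np.percentile(y,[1,99]); ends.append(e)
    off=np.mean([np.mean(e)-ym for e,ym in zip(ends,ymid)]); C=o+off*u
    print("yaw %.2f tilt %.2f deg"%tuple(np.degrees(q[:2])),"C",np.round(C,4),"res",np.round(np.median(np.abs(s.fun)),4),"ends",np.round((np.array(ends)-off)*1000,1).tolist(),[len(P) for P in Q])
    return C,u,q[0]
def compare(W,B,db,cb,yd=(.03,-.03),yc=(.06,0,-.06)):
    D,du,dy=axisfit(W,B,db,yd,.23); C,cu,cy=axisfit(W,B,cb,yc,.26)
    X=np.array([np.cos(cy),np.sin(cy),0]); Y=np.array([-X[1],X[0],0]); e=D-C
    print("door-cage in cage axes mm: x %.1f y %.1f z %.1f"%(e@X*1e3,e@Y*1e3,e[2]*1e3),"dyaw %.2f"%np.degrees(cy-dy),"X",X)
    return D,C,cy,dy
def go(D,C,cy,dy,back):
    s=ctrl.state(); p=s["eef_pos"]; a=cy-dy; r=(D-p); r2=np.array([np.cos(a)*r[0]-np.sin(a)*r[1],np.sin(a)*r[0]+np.cos(a)*r[1],r[2]])
    X=np.array([np.cos(cy),np.sin(cy),0])
    for b in back: print("back",b,"units",np.round(np.r_[(C-X*b-r2-p)/.4,a/np.pi],4))
E
python3 - <<'E'
from fit import *
W=np.load("wrist2.npy"); B=brass(cv2.imread("pics/wrist2.png"))
z=W[np.load("m2_wrist_flap.npy")&(np.arange(420)<300)[:,None]]; z=z[~np.isnan(z[:,0])]; z=z[(z[:,2]<.24)&(z[:,2]>.21)]
A=np.c_[z[:,:2]-z[:,:2].mean(0),np.ones(len(z))]; k=np.linalg.lstsq(A,z[:,2],rcond=None)[0]; print("door plane slopes deg",np.degrees(k[:2]),"z",k[2])
r=compare(W,B,[(418,168,448,226),(404,256,432,310)],[(522,106,552,160),(500,203,533,250),(480,282,509,326)])
go(*r,[.05,.03,0])
E
```

```text
door plane slopes deg [0.91424471 0.14427485] z 0.22752930771884156
yaw 13.58 tilt -0.05 deg C [ 0.575  -0.0963  0.2288] res 0.0004 ends [[16.4, 43.4], [-43.6, -16.2]] [1182, 1006]
yaw 15.34 tilt -0.07 deg C [ 0.6377 -0.0768  0.2172] res 0.0007 ends [[46.5, 72.9], [-13.8, 13.6], [-72.6, -46.6]] [1412, 1417, 1081]
door-cage in cage axes mm: x -65.6 y -2.2 z 11.6 dyaw 1.77 X [0.9643713  0.26455245 0.        ]
back 0.05 units [ 0.038   0.009  -0.0289  0.0098]
back 0.03 units [ 0.0862  0.0223 -0.0289  0.0098]
back 0 units [ 0.1585  0.0421 -0.0289  0.0098]
```

```bash
python3 -m creep '[[[0.03,0.007,-0.029,0.01],[0.06,0.015,-0.029,0.01],[0.086,0.022,-0.029,0.01],[0.086,0.022,-0.029,0.01],[0.086,0.022,-0.029,0.01],[0.086,0.022,-0.029,0.01]]]'
python3 - <<'E'
from fit import *
c,p,d=snap("wrist"); cv2.imwrite("pics/w3.png",p); np.save("w3.npy",cloud(c,d))
E
```

```text
time: 6.1
eef_pos: [0.5229, -0.1082, 0.2467]
eef_rot: [-1.904, -2.499, 0.0]
force: [-0.8, -0.2, -5.6]
finger_gap: 0.0083
finger_force: 59.2
```

View pics/w3.png

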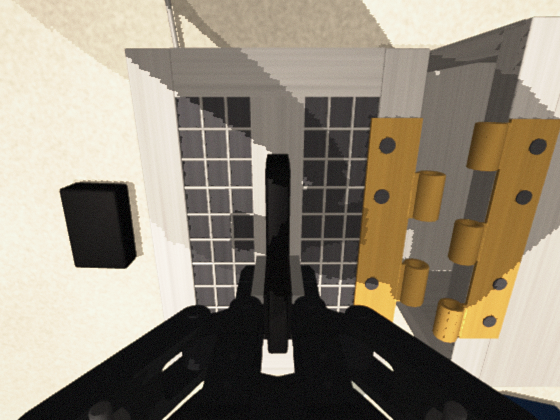

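Door knuckles at (430,196), (414,283); cage knuckles now at (487,146), (466,242), (449,319), nicely staggered with the gaps.

Run:
```python
from fit import *
W=np.load("w3.npy"); B=brass(cv2.imread("pics/w3.png"))
r=compare(W,B,[(418,168,448,226),(404,256,432,310)],[(472,120,504,172),(450,218,484,267),(436,296,464,344)])
go(*r,[.015,0])
```

```text
yaw 15.43 tilt -0.06 deg C [ 0.6086 -0.0837  0.2174] res 0.0004 ends [[16.3, 43.6], [-43.8, -16.1]] [1196, 1024]
yaw 15.44 tilt -0.10 deg C [ 0.6373 -0.0767  0.2171] res 0.0005 ends [[47.2, 72.8], [-13.6, 13.0], [-72.8, -46.6]] [1522, 1451, 1111]
door-cage in cage axes mm: x -29.6 y 0.9 z 0.3 dyaw 0.01 X [0.96390568 0.26624393 0.        ]
back 0.015 units [ 0.0357  0.0075 -0.0008  0.0001]
back 0 units [ 0.0719  0.0175 -0.0008  0.0001]
```

```bash
python3 -m creep '[[[0.018,0.003,-0.001,0],[0.036,0.0075,-0.001,0],[0.05,0.0115,-0.001,0],[0.06,0.0143,-0.001,0],[0.067,0.016,-0.001,0],[0.071,0.0173,-0.001,0],[0.071,0.0173,-0.001,0],[0.071,0.0173,-0.001,0],[0.071,0.0173,-0.001,0],[0.071,0.0173,-0.001,0]]]'
python3 - <<'E'
from fit import *
c,p,d=snap("wrist"); cv2.imwrite("pics/w4.png",p); np.save("w4.npy",cloud(c,d)); s=ctrl.state(); print(s["eef_pos"],s["force"],s["ft_torque"])
E
```

```text
time: 7.15
eef_pos: [0.5513, -0.1014, 0.2464]
eef_rot: [1.904, 2.499, 0.0]
force: [-0.4, 0.4, -6.5]
finger_gap: 0.0081
finger_force: 59.2
[ 0.5513278  -0.10137326  0.24640926] [ 0.56620592  0.37039035 -5.81861569] [-0.0150439  -0.01441075 -0.00419379]
```

View pics/w4.png

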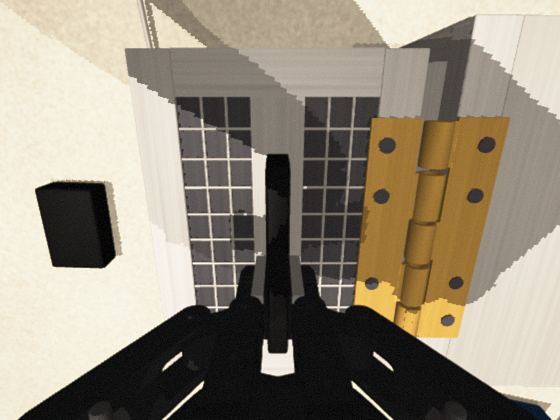

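The knuckles are interleaved in one line: from the top, cage (437,145), door (431,196), cage (421,242), door (416,285), cage (407,322).

Run:
```python
from fit import *
W=np.load("w4.npy"); B=brass(cv2.imread("pics/w4.png"))
r=compare(W,B,[(420,172,445,222),(405,264,430,305)],[(425,122,451,170),(409,222,434,263),(398,308,421,334)])
go(*r,[0])
s=ctrl.state(); print(s["joint_vel"].round(3),s["force"])
```

```text
yaw 16.00 tilt -0.21 deg C [ 0.638  -0.0776  0.2172] res 0.0006 ends [[15.4, 44.5], [-44.7, -15.2]] [1245, 1015]
yaw 15.38 tilt -0.02 deg C [ 0.637  -0.0763  0.2169] res 0.0004 ends [[46.7, 71.9], [-13.0, 12.5], [-70.7, -47.4]] [1230, 1021, 557]
door-cage in cage axes mm: x 0.6 y -1.5 z 0.3 dyaw -0.62 X [0.96420116 0.26517189 0.        ]
back 0 units [-0.0031  0.0057 -0.0007 -0.0035]
[ 0.     0.001  0.    -0.001  0.001 -0.   ] [ 0.56620592  0.37039035 -5.81861569]
```

```bash
python3 -c "
from rig import ctrl
print(ctrl.hand_in())"
```

```text
the job is handed in; nothing more can be done
None
```

I handed the job in at about 7 s with the door gripped, level and still, its knuckles between the cage's and the two axes within about 1 mm fore-aft and in height and 1.5 mm along the axis by my last measurements. The wrist force showed no sign of pushing on the cage, nothing else on the bench was touched as far as I could see, and the hand-in gave no verdict.

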